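Ready the fondue burner and find the full fuel tin

TASK

Get the fondue burner ready: first slide the flat spill tray fully home into the slot under the burner stand. Then lift the three identical closed fuel tins to feel which is the heaviest, leave the two lighter ones standing upright on the counter, and finish holding the heaviest up in the gripper, upright and still, about 18 cm clear of the counter, without letting go of it. Do not tip any tin over, and leave the other kitchen things where they are.

Things in the scene. Friction and masses are not known exactly. Their poses are not given: they have to be found in the camera images.
- burner_stand: low steel burner stand, 110 mm deep (its x), 126 mm wide (its y), fixed to the counter; top plate 12 to 20 mm above the counter; on it a round burner, 80 mm across, top 58 mm above the counter, with a side knob toward +y. Under the plate is a slot open toward -x, floored by the counter, ending at a back stop at x = +30 mm. Origin: centre of the underside; x points into the slot, z up
- slot_mouth (a point): middle of the slot's mouth, at the stand's front edge (x = -55 mm from the stand's origin), 6 mm above the counter; axes as the stand's. The slot is 94 mm wide with a flared mouth (about 112 mm at the lip, tapering over 25 mm), 12 mm high and 85 mm deep
- spill_tray: loose flat metal spill tray on the counter: slab 160 mm long (its x), 90 mm wide (y), 8 mm thick, 0.22 kg. It slides along the counter, its +x end first into the slot. Home, that end is against the back stop: its origin is then at x = -50 mm, y = 0 in the stand's frame, axes aligned, and the other end stays outside. Origin: centre of the underside, z up
- tray_grip (a point): a point inside the tray's upright wooden grip block, 34 mm above the counter, at x = -55 mm from the tray's origin. The block is 36 mm long (tray x), 14 mm wide (tray y) and rises from the slab (8 mm) to 48 mm above the counter; fingers close on it along the tray's y
- tin_1: closed steel tin, upright cylinder 64 mm across, 105 mm high (lid rim 66 mm), standing on the counter. The three tins look exactly alike: one is full (0.32 to 0.43 kg), two are nearly used up (0.11 to 0.21 kg); which is which cannot be seen. Origin: centre of the underside, z up
- tin_2: closed steel tin, upright cylinder 64 mm across, 105 mm high (lid rim 66 mm), standing on the counter. The three tins look exactly alike: one is full (0.32 to 0.43 kg), two are nearly used up (0.11 to 0.21 kg); which is which cannot be seen. Origin: centre of the underside, z up
- tin_3: closed steel tin, upright cylinder 64 mm across, 105 mm high (lid rim 66 mm), standing on the counter. The three tins look exactly alike: one is full (0.32 to 0.43 kg), two are nearly used up (0.11 to 0.21 kg); which is which cannot be seen. Origin: centre of the underside, z up
- salt_dish: small white salt dish, 52 mm across, 35 mm high, stands among the tins. To be left alone. Origin: underside
- pepper_mill: dark turned wooden pepper mill, 50 mm across, 125 mm high. To be left alone. Origin: underside
- match_box: cardboard match box, 55 x 36 x 16 mm, lying flat. To be left alone. Origin: underside
- tumbler: glass tumbler, 70 mm across, 95 mm high. To be left alone. Origin: underside
- spoon: wooden spoon lying on the counter. To be left alone. Origin: underside
- fondue_pot: grey enamel fondue pot with a long wooden handle, 190 mm across, 100 mm high. To be left alone. Origin: underside
- glass_bowl: glass bowl, 110 mm across, 55 mm high. To be left alone. Origin: underside
Not all that is in view belongs to the job. What is shaped like the tin_3 but blue or yellow is not meant. What is shaped like the tin_2 but green is not meant.

How it is judged:
On the way, in this order (a step that is already met when the one before it is completed fails the run):
1. the spill tray is fully home in the slot under the burner stand (x of spill_tray in the frame of burner_stand above -0.056 m and y of spill_tray in the frame of burner_stand between -0.005 and 0.005 m and angle between the x axis of spill_tray and the x axis of burner_stand, either way round below 0.07 rad and height (world z) of spill_tray below 0.005 m and angle between spill_tray's own z axis and vertical below 0.06 rad), for 0.2 s.
2. a tin is lifted clear of the counter (height (world z) of any of tin_1, tin_2, tin_3 above 0.015 m), for 0.2 s.
At the end, for the whole second after the job is handed in: Tray home: within 6 mm of the back stop, centred within 5 mm, flat. One tin held in the fingers, underside over 130 mm up, within 0.2 rad of upright, still, touching nothing else. The two left stand upright on the counter, let go, each weighing under 2.6 N (so the full one is held) (all of step 1 and ((height (world z) of tin_1 above 0.13 m and angle between tin_1's own z axis and vertical below 0.2 rad and linear speed of tin_1 below 0.03 m/s and contact force between tin_1 and the fingers above 1 N and (contact force between tin_1 and burner_stand below 0.2 N and contact force between tin_1 and spill_tray below 0.2 N and contact force between tin_1 and tin_2 below 0.2 N and contact force between tin_1 and tin_3 below 0.2 N and contact force between tin_1 and salt_dish below 0.2 N and contact force between tin_1 and pepper_mill below 0.2 N and contact force between tin_1 and match_box below 0.2 N and contact force between tin_1 and tumbler below 0.2 N and contact force between tin_1 and spoon below 0.2 N and contact force between tin_1 and fondue_pot below 0.2 N and contact force between tin_1 and glass_bowl below 0.2 N) and (height (world z) of tin_2 below 0.006 m and angle between tin_2's own z axis and vertical below 0.08 rad and linear speed of tin_2 below 0.03 m/s and contact force between tin_2 and the fingers below 0.2 N and contact force between tin_2 and spill_tray below 0.2 N and contact force between tin_2 and anything else below 2.6 N) and (height (world z) of tin_3 below 0.006 m and angle between tin_3's own z axis and vertical below 0.08 rad and linear speed of tin_3 below 0.03 m/s and contact force between tin_3 and the fingers below 0.2 N and contact force between tin_3 and spill_tray below 0.2 N and contact force between tin_3 and anything else below 2.6 N)) or (height (world z) of tin_2 above 0.13 m and angle between tin_2's own z axis and vertical below 0.2 rad and linear speed of tin_2 below 0.03 m/s and contact force between tin_2 and the fingers above 1 N and (contact force between tin_2 and burner_stand below 0.2 N and contact force between tin_2 and spill_tray below 0.2 N and contact force between tin_2 and tin_1 below 0.2 N and contact force between tin_2 and tin_3 below 0.2 N and contact force between tin_2 and salt_dish below 0.2 N and contact force between tin_2 and pepper_mill below 0.2 N and contact force between tin_2 and match_box below 0.2 N and contact force between tin_2 and tumbler below 0.2 N and contact force between tin_2 and spoon below 0.2 N and contact force between tin_2 and fondue_pot below 0.2 N and contact force between tin_2 and glass_bowl below 0.2 N) and (height (world z) of tin_1 below 0.006 m and angle between tin_1's own z axis and vertical below 0.08 rad and linear speed of tin_1 below 0.03 m/s and contact force between tin_1 and the fingers below 0.2 N and contact force between tin_1 and spill_tray below 0.2 N and contact force between tin_1 and anything else below 2.6 N) and (height (world z) of tin_3 below 0.006 m and angle between tin_3's own z axis and vertical below 0.08 rad and linear speed of tin_3 below 0.03 m/s and contact force between tin_3 and the fingers below 0.2 N and contact force between tin_3 and spill_tray below 0.2 N and contact force between tin_3 and anything else below 2.6 N)) or (height (world z) of tin_3 above 0.13 m and angle between tin_3's own z axis and vertical below 0.2 rad and linear speed of tin_3 below 0.03 m/s and contact force between tin_3 and the fingers above 1 N and (contact force between tin_3 and burner_stand below 0.2 N and contact force between tin_3 and spill_tray below 0.2 N and contact force between tin_3 and tin_1 below 0.2 N and contact force between tin_3 and tin_2 below 0.2 N and contact force between tin_3 and salt_dish below 0.2 N and contact force between tin_3 and pepper_mill below 0.2 N and contact force between tin_3 and match_box below 0.2 N and contact force between tin_3 and tumbler below 0.2 N and contact force between tin_3 and spoon below 0.2 N and contact force between tin_3 and fondue_pot below 0.2 N and contact force between tin_3 and glass_bowl below 0.2 N) and (height (world z) of tin_1 below 0.006 m and angle between tin_1's own z axis and vertical below 0.08 rad and linear speed of tin_1 below 0.03 m/s and contact force between tin_1 and the fingers below 0.2 N and contact force between tin_1 and spill_tray below 0.2 N and contact force between tin_1 and anything else below 2.6 N) and (height (world z) of tin_2 below 0.006 m and angle between tin_2's own z axis and vertical below 0.08 rad and linear speed of tin_2 below 0.03 m/s and contact force between tin_2 and the fingers below 0.2 N and contact force between tin_2 and spill_tray below 0.2 N and contact force between tin_2 and anything else below 2.6 N)))); the arm keeps its last pose, push and grip.
It fails at once if a tin is tipped over (angle between any of tin_1, tin_2, tin_3's own z axis and vertical above 0.6 rad).
It fails at once if another kitchen thing is shoved or tipped (more than 40 mm) (distance of any of salt_dish, pepper_mill, match_box, tumbler, spoon, fondue_pot, glass_bowl from where it was at the start of the episode above 0.04 m).
It also fails if it takes over 72 s, if anything falls off the work surface, if the arm or the gripper's body presses on something with over 40 N, if the wrist force passes 120 N, or if a joint passes its speed limit or range.

ROBOT

A 7-joint arm with a two-finger parallel gripper is mounted at the origin on the work surface. World frame = base frame: x ahead of the robot, y to its left, z up, the work surface at z = 0. Lengths are in m, angles in rad, forces in N, time in s.
With the tool pointing down it reaches from about 0.35 to 0.9 m from the base axis. Payload 8.1 kg.
Tool frame: the origin (TCP) lies between the finger pads; the fingertips stand 25 mm ahead of it and the grasp point (between the pads) lies 6 mm ahead of it; z points along the fingers, y is the line along which they close (so a half turn about z gives the same grasp; the last joint's range is limited). The gripper opens to 92 mm and grips with 3 to 60 N. Pads are 19 mm wide; open, the fingers measure 130 mm over their backs; the gripper's body (75 mm by 190 mm) begins 47 mm behind the grasp point.
Start: joints at [1.157, 0.434, 0.025, 1.573, -0.012, 1.134, -0.075], TCP at [0.191, -0.595, 0.252] pointing down, gripper open.
Joint ranges: [-2.62, 2.62], [-0.44, 2.09], [-1.27, 1.32], [0.08, 2.57], [-1.32, 4.46], [0.12, 2], [-2.74, 2.74]. Speed limits (rad/s): [2.22, 2.22, 3.01, 3.01, 3.14, 3.14, 3.14].

INTERFACE

Orientations are given as a unit quaternion [w, x, y, z].
In Python, from station import ctrl, optics gives the robot as it stands.
- The arm moves only by the tool drive_tool, never from a script. Its arguments are lists of equal length, an entry for each row: "xyz": the shift along the tool's x, y, z as a fraction of full scale, a list of three; "yaw": the turn about the tool's z as a fraction of full scale. A call has 1 to 12 rows; each row shifts and turns the commanded pose from where the row before left it, along the tool's axes as they then stand; what a row does not reach is not made up. Full scale, the value 1, is 4 cm for a shift and 0.08 rad for a turn. A row lasts 1/10 s, in which the tool goes at most 50 mm and 8.59 degrees, less where a joint would pass 70% of its speed; a pose out of reach is approached as far as the arm can. A call with a number of a shift or a turn outside -1 to 1 is refused whole. A call with a gripper value outside its range is refused whole. "hand" is the opening, from 0 (shut) to 1 (fully open), set as the call begins (left out, the last holds). The fingers move at their own pace and stop on an object; "newtons" is the grip in N (left out, the last holds). Time passes only in rows, so rows that do not move let the fingers close. It gives the time, the measured TCP pose, the force, the opening and the grip force at its end, in the units of the state.
- ctrl.read_state(): the state, without advancing time (a new reading comes with each control period).
- optics.capture(name): name is "scene" or "top" or "wrist"; returns (picture, depth): 480x640x3 uint8, red, green, blue; 480x640 float32, m along the optical axis (not along the pixel's ray), 0 where there is no reading.
- optics.camera_params(name): a dict with "vfov" (degrees; the focal length in pixels is half the picture's height over the tangent of half this angle, whatever the lens; pixels are square), "cx", "cy" (the principal point, pixels), "world_from_camera" (4x4, takes a point from camera to world coordinates); the wrist camera has in their place "T_tool_cam" (4x4, takes a point from camera to tool coordinates, whose origin is the TCP and whose axes are the flange's). Camera axes: x right, y up, looking along -z (the intrinsics and any distortion apply to the point x, -y, -z); pixel columns grow to the right and rows downward; lengths in m; the calibration is good to about 2 mm. A picture is of the moment at which its call begins: read the wrist's pose just before it. camera_params takes no time and is no camera call.
- ctrl.close_job(): hands the job in; it is judged then, once.
The state is a dict: "t": time; "joint_pos": joint angles; "joint_vel": joint speeds; "joint_efforts": joint torques, N m; "tool_pos": TCP position; "orientation": TCP orientation; "wrist_force": force on the tool from outside, world axes, zero at the start; "wrist_torque": the same for the moment, N m; "finger_gap": finger opening in m; "grasp_force": force on a finger pad.
Only numpy, scipy, OpenCV 4.12 (cv2) and the standard library are available. Lean on these libraries where they do the work, as an engineer would, in place of code of your own. Each camera call takes 0.05 s, during which the arm holds its last target. There are 200 camera calls.

## Working session

There is one attempt and no reset: what is moved stays moved. The work goes in short steps, Python scripts to look and compute and a tool call to move; the robot and the scene stay as the last step left them, time stands still between calls to the robot, and variables do not carry over. Pictures are saved under pics/ and viewed, at most 10 in all, crops included, and the job is handed in when it is done.

Besides the shell and the picture viewer there is one more tool, called after "Emit:" as name([rows], argument=value, ...), one row to a line, values as JSON. drive_tool: Moves the arm, as the interface text tells. Its arguments: {"type":"object","properties":{"xyz":{"type":"array"},"yaw":{"type":"array"},"hand":{"type":"number"},"newtons":{"type":"number"}},"required":["xyz","yaw"]}

```bash
ls; mkdir -p pics; cat > h.py <<'E'
import numpy as np, cv2
from station import ctrl, optics
def cap(n):
    p,d=optics.capture(n); c=optics.camera_params(n); return p,d,c
def pts(d,c,T):
    f=240/np.tan(np.radians(c['vfov'])/2)
    v,u=np.mgrid[0:480,0:640]
    P=np.stack([(u-c['cx'])/f*d,-(v-c['cy'])/f*d,-d,np.ones_like(d)],-1)
    return (P@np.asarray(T).T)[...,:3]
E
python3 - <<'E'
from h import *
for n in('top','scene'):
    p,d,c=cap(n); print(n,{k:np.round(v,4).tolist() for k,v in c.items() if not isinstance(v,str)})
    cv2.imwrite(f'pics/{n}0.png',p[...,::-1]); np.savez(f'{n}0.npz',p=p,d=d,T=c['world_from_camera'])
    print((d==0).mean())
s=ctrl.read_state();print(s)
E
```

```text
pics
top {'vfov': 55.86, 'cx': 319.587, 'cy': 240.7997, 'world_from_camera': [[-0.0041, 0.9972, -0.0741, 0.499], [-0.9999, -0.0051, -0.0139, -0.0287], [-0.0142, 0.0741, 0.9972, 1.2285], [0.0, 0.0, 0.0, 1.0]]}
0.0037532552083333333
scene {'vfov': 53.6411, 'cx': 319.2149, 'cy': 251.0356, 'world_from_camera': [[-0.3386, -0.4972, 0.7988, 1.4376], [0.9409, -0.1848, 0.2838, 0.2781], [0.0065, 0.8477, 0.5304, 0.6309], [0.0, 0.0, 0.0, 1.0]]}
0.004124348958333334
{'t': 0.1, 'joint_pos': array([ 1.15739611,  0.43519627,  0.02495399,  1.57397573, -0.01161179,
        1.13400926, -0.07512432]), 'joint_vel': array([ 0.00091128, -0.00217003, -0.00031046, -0.00165432,  0.00062743,
       -0.00040128,  0.00042233]), 'joint_efforts': array([ 2.96069426e-03, -6.69128823e+01,  9.87999961e-01, -3.15147185e+01,
       -6.05366053e-02,  3.74884042e-02, -3.42263093e-05]), 'tool_pos': array([ 0.19097887, -0.59467192,  0.25100825]), 'orientation': array([-7.02174972e-04,  9.87955664e-01,  1.54735532e-01, -1.67302735e-04]), 'wrist_force': array([ 0.06530708,  0.26470813, -0.61155676]), 'wrist_torque': array([-0.05534191, -0.00597309, -0.01573916]), 'grasp_force': 0.0, 'finger_gap': 0.09163874952857434}
```

View pics/top0.png

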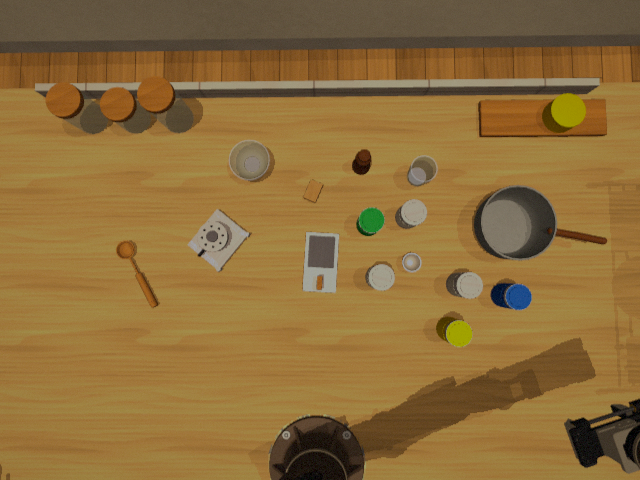

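View pics/scene0.png

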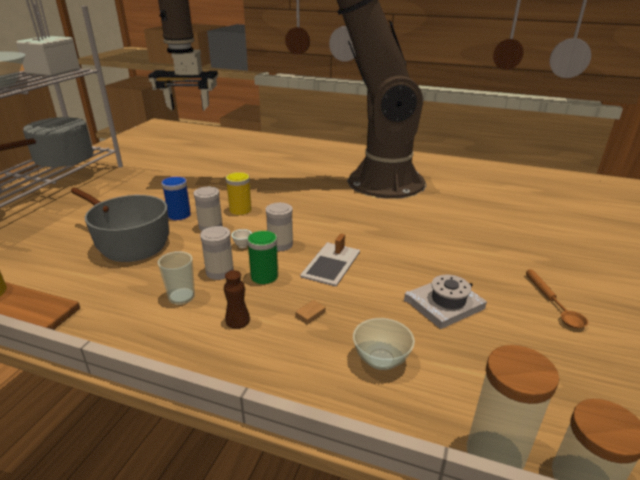

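The top view shows three white tins at (413,213), (380,278) and (467,285). The lookalikes are the green tin (371,221), the yellow ones (459,333) and (568,110), and the blue one (517,296); the salt dish is at (412,262). The tray is at (320,263) with its grip at (320,282). The stand is at (219,240) with its knob at (202,252), so its mouth faces lower right.

```bash
python3 - <<'E'
from h import *
c=optics.camera_params('top'); print({k:v for k,v in c.items() if k not in('world_from_camera',)})
z=np.load('top0.npz'); p,d,T=z['p'],z['d'],z['T']
W=pts(d,c,T)
hsv=cv2.cvtColor(p,cv2.COLOR_RGB2HSV)
print('counter z',np.median(W[300:400,200:260,2]),np.median(W[180:200,200:220,2]),np.median(W[330:360,520:560,2]))
# tins: by ray onto plane z=.105 and by depth
for (u,v,n) in[(413,213,'A'),(380,278,'B'),(467,285,'C'),(371,221,'green'),(459,333,'yel'),(517,296,'blue')]:
    s=np.s_[v-22:v+22,u-22:u+22]; Q=W[s].reshape(-1,3); Q=Q[Q[:,2]>.095]
    (x,y),r=cv2.minEnclosingCircle(Q[:,:2].astype(np.float32)); print(n,np.round([x,y,r],4),Q.mean(0).round(4),len(Q))
for (u,v,n,lo) in[(412,262,'salt',.025),(362,160,'mill',.05),(423,170,'tumb',.05),(517,223,'pot',.08),(250,160,'bowl',.04),(313,191,'match',.01)]:
    w=50 if n=='pot' else 24
    s=np.s_[v-w:v+w,u-w:u+w]; Q=W[s].reshape(-1,3); Q=Q[Q[:,2]>lo]
    print(n,Q.min(0).round(3),Q.max(0).round(3),len(Q))
# tray & stand: low saturation masks
m=((hsv[...,1]<70)|(hsv[...,2]<70)).astype(np.uint8)
def rect(u0,u1,v0,v1,lo,hi,n):
    mm=np.zeros_like(m); mm[v0:v1,u0:u1]=m[v0:v1,u0:u1]
    q=(W[...,2]>lo)&(W[...,2]<hi)&(mm>0)
    P=W[q][:,:2].astype(np.float32)
    print(n,len(P),cv2.minAreaRect(P*1000),W[q][:,2].mean())
rect(295,348,225,300,.004,.015,'tray')
rect(180,258,200,275,.014,.026,'stand')
def blob(n,u0,u1,v0,v1,lo,hi):
    Q=W[v0:v1,u0:u1].reshape(-1,3);Q=Q[(Q[:,2]>lo)&(Q[:,2]<hi)]
    (r)=cv2.minAreaRect((Q[:,:2]*1000).astype(np.float32)); print(n,len(Q),Q.mean(0).round(4),r)
blob('grip',310,330,268,296,.042,.055)
blob('burner',185,240,210,262,.05,.065)
blob('mid',185,240,210,265,.028,.045)
big=cv2.resize(p[190:310,170:350],None,fx=4,fy=4,interpolation=cv2.INTER_CUBIC); cv2.imwrite('pics/crop1.png',big[...,::-1])
E
```

```text
{'vfov': 55.860028308409426, 'cx': 319.586979859708, 'cy': 240.7996557134155}
counter z -0.0006619530665661344 4.420397680382493e-05 -0.0003996596592877877
A [ 0.5862 -0.1516  0.1507] [ 0.6506 -0.2418  0.1315] 559
B [ 0.4963 -0.1129  0.0843] [ 0.4929 -0.1613  0.1311] 565
C [ 0.4852 -0.2209  0.1928] [ 0.4728 -0.3767  0.1149] 578
green [ 0.5788 -0.0965  0.1048] [ 0.6341 -0.1409  0.1136] 543
yel [ 0.4209 -0.2051  0.193 ] [ 0.3572 -0.3471  0.1179] 591
blue [ 0.4691 -0.2802  0.2533] [ 0.4452 -0.4877  0.129 ] 602
salt [ 0.472 -0.279  0.025] [ 0.557 -0.029  1.229] 240
mill [ 0.499 -0.143  0.05 ] [ 0.811 -0.029  1.229] 241
tumb [ 0.499 -0.311  0.05 ] [ 0.801 -0.029  1.229] 390
pot [ 0.499 -0.63   0.08 ] [ 0.721 -0.029  1.229] 1097
bowl [ 0.499 -0.029  0.04 ] [0.858 0.227 1.229] 384
match [ 0.499 -0.029  0.01 ] [0.759 0.033 1.229] 277
tray 1766 ((533.2672119140625, -13.752811431884766), (88.87810516357422, 158.9340057373047), 86.19456481933594) 0.008185318415693685
stand 1124 ((595.2012939453125, 261.4767150878906), (112.92859649658203, 128.87857055664062), 49.97043228149414) 0.019818614860088946
grip 70 [ 0.4781 -0.0101  0.0475] ((478.0434875488281, -9.075672149658203), (13.062169075012207, 33.819435119628906), 89.77015686035156)
burner 718 [0.6003 0.2685 0.0558] ((600.4052734375, 268.27801513671875), (77.85079193115234, 78.74754333496094), 27.445968627929688)
mid 31 [0.5646 0.2911 0.0359] ((575.0397338867188, 268.10772705078125), (21.493200302124023, 94.336669921875), 33.92203903198242)
```

View pics/crop1.png

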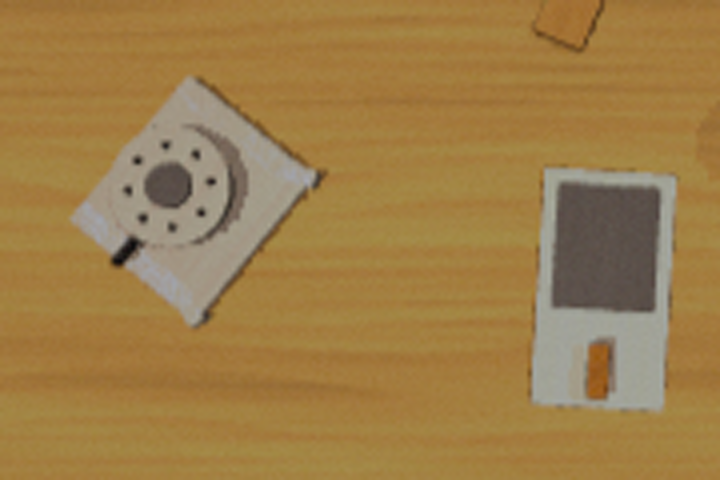

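```bash
python3 - <<'E'
from h import *
c=optics.camera_params('top')
z=np.load('top0.npz'); p,d,T=z['p'],z['d'],z['T']
W=pts(d,c,T); W[d==0]=-1
for (u,v,n,lo,w) in[(413,213,'A',.095,20),(380,278,'B',.095,20),(467,285,'C',.095,20),(371,221,'green',.095,20),(459,333,'yel',.095,20),(517,296,'blue',.095,20),(412,262,'salt',.025,15),(362,160,'mill',.05,20),(423,170,'tumb',.05,22),(515,223,'pot',.08,44),(250,160,'bowl',.04,24)]:
    s=np.s_[v-w:v+w,u-w:u+w]; Q=W[s].reshape(-1,3); Q=Q[(Q[:,2]>lo)&(Q[:,2]<.2)]
    k,_=cv2.findContours((W[s][...,2]>lo).astype(np.uint8),0,2)
    (x,y),r=cv2.minEnclosingCircle(Q[:,:2].astype(np.float32)); print(n,np.round([x,y,r],4),Q.mean(0).round(4),Q[:,2].max().round(3),len(Q))
# stand edges: fit lines by trimming in rotated frame
s=np.s_[200:275,180:258]; Q=W[s].reshape(-1,3); Q=Q[(Q[:,2]>.014)&(Q[:,2]<.026)]
for a in (48,49,50,51,52):
    t=np.radians(a);R=np.array([[np.cos(t),np.sin(t)],[-np.sin(t),np.cos(t)]])
    L=(Q[:,:2]-[.5952,.2615])@R.T*1000
    o=[]
    for ax,lim in((0,45),(1,45)):
        q=L[abs(L[:,1-ax])<lim]; b=np.round(q[:,1-ax]/4)
        hi=[];lo=[];k=[]
        for i in np.unique(b):
            g=q[b==i,ax]
            hi.append(g.max());lo.append(g.min());k.append(i*4)
        o+= [np.polyfit(k,hi,1).round(3).tolist(),np.polyfit(k,lo,1).round(3).tolist()]
    print(a,o)
c=optics.camera_params('wrist');print(c)
E
```

```text
A [ 0.6548 -0.2474  0.0329] [ 0.6542 -0.2469  0.1054] 0.112 546
B [ 0.4928 -0.1649  0.0329] [ 0.4928 -0.1644  0.1052] 0.112 552
C [ 0.4724 -0.3807  0.0329] [ 0.4726 -0.3798  0.1051] 0.111 573
green [ 0.6356 -0.1419  0.0329] [ 0.6351 -0.1417  0.1054] 0.112 539
yel [ 0.3554 -0.352   0.033 ] [ 0.3555 -0.351   0.1046] 0.111 584
blue [ 0.4429 -0.4993  0.0338] [ 0.444  -0.4978  0.1048] 0.112 589
salt [ 0.5313 -0.2533  0.0258] [ 0.5311 -0.2557  0.0331] 0.04 125
mill [ 0.7956 -0.124   0.0204] [ 0.7915 -0.1228  0.1041] 0.126 231
tumb [ 0.7668 -0.2769  0.035 ] [ 0.7705 -0.2801  0.0801] 0.1 381
pot [ 0.6256 -0.5149  0.1009] [ 0.6309 -0.5255  0.0943] 0.106 994
bowl [0.8032 0.1735 0.0554] [0.8127 0.1802 0.0509] 0.062 378
48 [[-0.271, 27.483], [-0.061, -53.586], [0.045, 61.791], [0.054, -61.574]]
49 [[-0.255, 27.598], [-0.046, -53.522], [-0.052, 57.785], [0.035, -61.704]]
50 [[-0.146, 30.834], [-0.026, -53.316], [-0.062, 57.904], [0.014, -61.6]]
51 [[-0.13, 30.776], [-0.007, -53.303], [-0.068, 57.94], [-0.005, -61.537]]
52 [[-0.047, 27.4], [0.004, -53.428], [-0.19, 53.551], [-0.007, -61.426]]
{'vfov': 65.7294347275768, 'cx': 323.93345799585467, 'cy': 244.39072285911664, 'T_tool_cam': array([[ 5.05703832e-04,  9.59679589e-01,  2.81095768e-01,
         7.49133833e-02],
       [ 9.99999628e-01, -6.81605381e-04,  5.28002003e-04,
         1.95966267e-03],
       [ 6.98309133e-04,  2.81095397e-01, -9.59679577e-01,
        -1.33489115e-01],
       [ 0.00000000e+00,  0.00000000e+00,  0.00000000e+00,
         1.00000000e+00]])}
```

Emit:
drive_tool([
  [0.3,-0.3,0],
  [0.67,-0.69,0],
  [0.67,-0.69,0],
  [0.67,-0.69,0],
  [0.67,-0.69,0],
  [0.67,-0.69,0],
  [0.67,-0.69,0],
  [0.67,-0.69,0],
  [0.67,-0.69,0],
  [0.67,-0.69,0],
  [0.67,-0.69,0],
  [0.67,-0.69,0],
], yaw=[0,0,0,0,0,0,0,0,0,0,0,0], hand=1)

```text
t: 1.3
tool_pos: [0.387, -0.1993, 0.2517]
orientation: [0.0, 0.988, 0.155, -0.0]
wrist_force: [1.2, 0.6, -0.6]
finger_gap: 0.0917
grasp_force: 0.0
```

Emit:
drive_tool([
  [0.67,-0.69,0],
  [0.67,-0.69,0],
  [0.67,-0.69,0],
  [0.67,-0.69,0],
  [0.67,-0.69,0],
  [0.3,-0.3,0],
  [0,0,0],
  [0,0,0],
  [0,0,0],
  [0,0,0],
  [0,0,0],
  [0,0,0],
], yaw=[0,0,0,0,0,0,0.94,0.94,0.94,0.94,0.94,0])

```text
t: 2.5
tool_pos: [0.4796, -0.0133, 0.2515]
orientation: [0.0, 0.999, -0.033, -0.0]
wrist_force: [-0.6, 0.0, 0.4]
finger_gap: 0.0916
grasp_force: 0.0
```

```bash
cat >> h.py <<'E'
from scipy.spatial.transform import Rotation as Ro
def wrist():
    s=ctrl.read_state(); p,d,c=cap('wrist')
    T=np.eye(4); q=s['orientation']; T[:3,:3]=Ro.from_quat(np.r_[q[1:],q[0]]).as_matrix(); T[:3,3]=s['tool_pos']
    W=pts(d,c,T@c['T_tool_cam']); W[d==0]=-1
    x=T[:3,0]; return s,p,W,np.degrees(np.arctan2(x[1],x[0]))
E
python3 - <<'E'
from h import *
s,p,W,yaw=wrist(); cv2.imwrite('pics/w1.png',p[...,::-1])
print(s['tool_pos'],yaw,s['joint_pos'].round(2))
m=(abs(W[...,0]-.53)<.13)&(abs(W[...,1]+.013)<.08)
for n,lo,hi in(('slab',.004,.014),('grip',.043,.055)):
    Q=W[m&(W[...,2]>lo)&(W[...,2]<hi)]; print(n,len(Q),Q.mean(0).round(4),cv2.minAreaRect((Q[:,:2]*1000).astype(np.float32)))
E
```

```text
[ 0.47963881 -0.01333683  0.25148722] -3.806410405792477 [ 0.19  0.22 -0.32  1.89  0.08  1.04 -1.81]
slab 14329 [ 0.5364 -0.0154  0.0087] ((528.9060668945312, -14.857955932617188), (90.21211242675781, 159.88876342773438), 86.28871154785156)
grip 565 [ 0.4749 -0.0114  0.0483] ((474.4832763671875, -11.393903732299805), (13.236154556274414, 35.786376953125), 85.88733673095703)
```

View pics/w1.png

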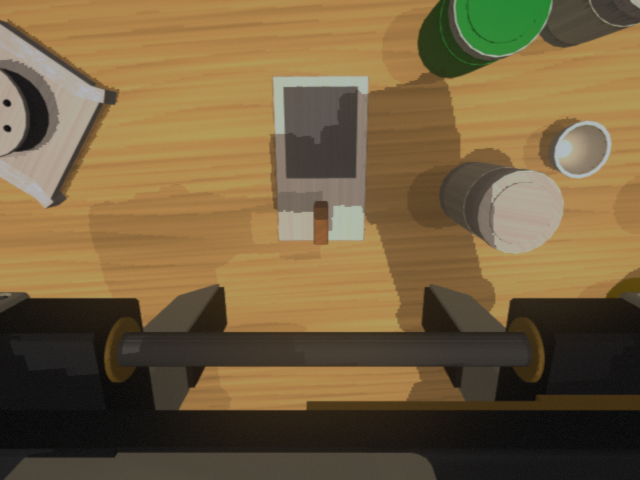

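Emit:
drive_tool([
  [-0.075,-0.065,0.3],
  [0,0,0.6],
  [0,0,0.7],
  [0,0,0.7],
  [0,0,0.7],
  [0,0,0.7],
  [0,0,0.7],
  [0,0,0.5],
  [0,0,0.25],
  [0,0,0.14],
  [0,0,0],
  [0,0,0],
], yaw=[0,0,0,0,0,0,0,0,0,0,0,0])

```text
t: 3.75
tool_pos: [0.4776, -0.0105, 0.0408]
orientation: [-0.0, 0.999, -0.032, 0.001]
wrist_force: [-0.3, -0.1, 0.3]
finger_gap: 0.0916
grasp_force: 0.0
```

Emit:
drive_tool([
  [0,0,0],
  [0,0,0],
  [0,0,0],
  [0,0,0],
  [0,0,0],
  [0,0,0],
  [0,0,0],
  [0,0,0],
], yaw=[0,0,0,0,0,0,0,0], hand=0, newtons=25)

```text
t: 4.55
tool_pos: [0.4771, -0.0105, 0.0401]
orientation: [0.0, 0.999, -0.033, -0.0]
wrist_force: [-0.4, -0.1, -0.4]
finger_gap: 0.0326
grasp_force: 0.0
```

Emit:
drive_tool([
  [0,0,0],
  [0,0,0],
  [0,0,0],
  [0,0,0],
  [0,0,0],
  [0,0,0],
  [0,0,0],
  [0,0,0],
  [0,0,0],
], yaw=[0,0,0,0,0,0,0,0,0])

```text
t: 5.45
tool_pos: [0.477, -0.0105, 0.0401]
orientation: [0.0, 0.999, -0.033, -0.0]
wrist_force: [-0.2, 0.7, -1.9]
finger_gap: 0.0139
grasp_force: 25.0
```

Emit:
drive_tool([
  [0,0,0],
  [0,0,0],
  [0,0,0],
  [0,0,0],
  [0,0,0],
  [0,0,0],
  [0,0,0],
  [0,0,0],
  [0,0,0],
  [0,0,0],
  [0,0,0],
  [0,0,0],
], yaw=[-0.997,-0.997,-0.997,-0.997,-0.997,-0.997,-0.997,-0.997,-0.997,-0.997,-0.997,-0.997])

```text
t: 6.65
tool_pos: [0.4772, -0.0108, 0.0401]
orientation: [0.0, 0.902, 0.433, 0.0]
wrist_force: [-0.3, -0.2, -1.4]
finger_gap: 0.0137
grasp_force: 25.0
```

Emit:
drive_tool([
  [0.1,-0.12,0],
  [0.2,-0.24,0],
  [0.2,-0.24,0],
  [0.2,-0.24,0],
  [0.2,-0.24,0],
  [0.2,-0.24,0],
  [0.2,-0.24,0],
  [0.2,-0.24,0],
  [0.15,-0.18,0],
  [0,0,0],
  [0,0,0],
], yaw=[0,0,0,0,0,0,0,0,0,0,0])

```text
t: 7.75
tool_pos: [0.4568, 0.0908, 0.0401]
orientation: [-0.0, 0.902, 0.432, 0.0]
wrist_force: [-0.5, 0.6, -0.6]
finger_gap: 0.0137
grasp_force: 25.0
```

```bash
cat > m.py <<'E'
from h import *
def edges(Q,c,a,lims,tag):
    t=np.radians(a);R=np.array([[np.cos(t),np.sin(t)],[-np.sin(t),np.cos(t)]])
    L=(Q[:,:2]-c)@R.T*1000
    for ax,sg,lo,hi in lims:
        q=L[(L[:,1-ax]>lo)&(L[:,1-ax]<hi)]; b=np.round(q[:,1-ax]/4); k=np.unique(b)
        e=[sg*np.max(sg*q[b==i,ax]) for i in k]
        f=np.polyfit(k*4,e,1); r=np.array(e)-np.polyval(f,k*4); f=np.polyfit(k[abs(r)<2]*4,np.array(e)[abs(r)<2],1)
        print(tag,'xy'[ax],sg,'slope deg %.2f off %.2f n %d'%(np.degrees(np.arctan(f[0])),f[1],len(k)))
def look(w):
    if w=='wrist': s,p,W,yaw=wrist()
    else:
        s=ctrl.read_state(); p,d,c=cap(w); W=pts(d,c,c['world_from_camera']); W[d==0]=-1; yaw=0
    print(w,s['tool_pos'].round(4),yaw,s['joint_pos'].round(2),s['finger_gap'],s['grasp_force'],s['wrist_force'].round(1))
    return s,p,W
E
python3 - <<'E'
from m import *
for w in('wrist','top'):
    s,p,W=look(w); cv2.imwrite(f'pics/{w}2.png',p[...,::-1])
    c=np.array([.5952,.2615]); a=51
    near=np.hypot(W[...,0]-c[0],W[...,1]-c[1])<.1
    S=W[near&(W[...,2]>.015)&(W[...,2]<.026)]
    edges(S,c,a,[(0,-1,-45,45),(1,-1,-35,45),(1,1,-45,-30),(0,1,-55,-48)],'stand')
    t=np.radians(a); tc=c-.165*np.array([np.cos(t),np.sin(t)])
    near=np.hypot(W[...,0]-tc[0],W[...,1]-tc[1])<.1
    S=W[near&(W[...,2]>.004)&(W[...,2]<.013)]
    edges(S,tc,a,[(0,1,-35,35),(1,1,0,60),(1,-1,0,60)],'tray')
E
```

```text
wrist [0.4568 0.0908 0.0401] 51.14409611357203 [ 0.07  0.54 -0.5   2.13  0.48  0.57 -1.46] 0.013652469508225766 24.992823600769043 [-0.5  0.6 -0.6]Traceback (most recent call last):
  File "<stdin>", line 7, in <module>
  File "m.py", line 8, in edges
    f=np.polyfit(k*4,e,1); r=np.array(e)-np.polyval(f,k*4); f=np.polyfit(k[abs(r)<2]*4,np.array(e)[abs(r)<2],1)
    raise TypeError("expected non-empty vector for x")
TypeError: expected non-empty vector for x
```

View pics/wrist2.png

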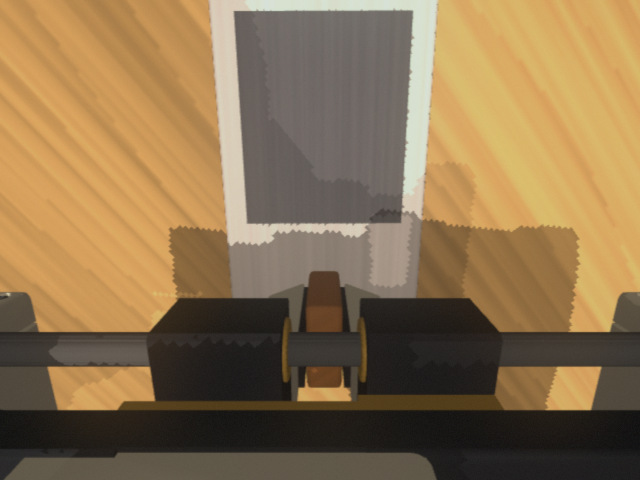

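The wrist view shows the tray gripped squarely, with the block at (323,330) and the tray's front end out of frame. The stand is not visible from this low, so I'll measure from the top camera.

```bash
python3 - <<'E'
from m import *
for w in ('top',):
    s,p,W=look(w); cv2.imwrite(f'pics/{w}2.png',cv2.resize(p[180:300,180:340],None,fx=4,fy=4,interpolation=cv2.INTER_CUBIC)[...,::-1])
    c=np.array([.5952,.2615]); a=51
    near=np.hypot(W[...,0]-c[0],W[...,1]-c[1])<.1
    S=W[near&(W[...,2]>.015)&(W[...,2]<.026)]
    t=np.radians(a); tc=c-.165*np.array([np.cos(t),np.sin(t)])
    near=np.hypot(W[...,0]-tc[0],W[...,1]-tc[1])<.11
    S2=W[near&(W[...,2]>.004)&(W[...,2]<.013)]
    print(len(S),len(S2))
    for args in [(S,c,a,[(0,-1,-45,45)],'stand'),(S,c,a,[(1,-1,-35,45)],'stand'),(S,c,a,[(1,1,-50,-35)],'stand'),(S2,tc,a,[(0,1,-35,35)],'tray'),(S2,tc,a,[(1,1,0,70)],'tray'),(S2,tc,a,[(1,-1,0,70)],'tray')]:
        try: edges(*args)
        except Exception as e: print('x')
E
```

```text
top [0.4569 0.0904 0.0401] 0 [ 0.07  0.54 -0.5   2.13  0.48  0.57 -1.46] 0.013777337154707374 24.992669820785522 [-1.   0.7 -1.4]
1151 639
stand x -1 slope deg 0.23 off -53.31 n 23
stand y -1 slope deg -0.17 off -61.54 n 21
stand y 1 slope deg -19.78 off 47.53 n 4
tray x 1 slope deg 50.56 off 43.76 n 19
x
xm.py:8: RankWarning: Polyfit may be poorly conditioned
  f=np.polyfit(k*4,e,1); r=np.array(e)-np.polyval(f,k*4); f=np.polyfit(k[abs(r)<2]*4,np.array(e)[abs(r)<2],1)
```

View pics/top2.png

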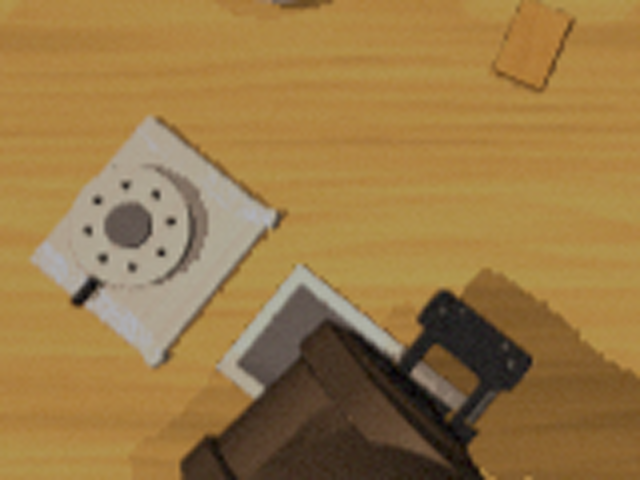

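```bash
python3 - <<'E'
from m import *
s,p,W=look('top')
c=np.array([.5952,.2615]); t=np.radians(51); R=np.array([[np.cos(t),np.sin(t)],[-np.sin(t),np.cos(t)]])
L=(W[...,:2]-c)@R.T*1000
hsv=cv2.cvtColor(p,cv2.COLOR_RGB2HSV)
br=(hsv[...,1]<60)&(hsv[...,2]>110)
q=br&(W[...,2]<.014)&(W[...,2]>.003)&(L[...,0]<-65)&(L[...,0]>-130)&(abs(L[...,1])<70)
P=L[q]; print(len(P),P.min(0),P.max(0))
for lo in range(-125,-80,8):
    g=P[(P[:,0]>=lo)&(P[:,0]<lo+8)]; print(lo,len(g),g[:,1].min().round(1),g[:,1].max().round(1))
for lo in range(-48,48,12):
    g=P[(P[:,1]>=lo)&(P[:,1]<lo+12)]; print('f',lo,len(g),g[:,0].max().round(1))
# stand outline in same way, ears incl.
q=br&(W[...,2]<.026)&(W[...,2]>.015)&(abs(L[...,0])<65)&(abs(L[...,1])<75); P=L[q]
for lo in range(-60,60,8):
    g=P[(P[:,0]>=lo)&(P[:,0]<lo+8)]
    if len(g): print('s',lo,len(g),g[:,1].min().round(1),g[:,1].max().round(1))
E
```

```text
top [0.457  0.0902 0.0401] 0 [ 0.07  0.54 -0.5   2.13  0.48  0.57 -1.46] 0.01397847078219738 24.99260187149048 [ 0.  -0.4 -1. ]
198 [-129.95151094  -47.62621616] [-85.86473015  39.85246321]
-125 18 -47.6 39.6
-117 22 -47.1 39.6
-109 24 -47.4 39.8
-101 51 -46.6 39.9
-93 76 -47.5 39.2Traceback (most recent call last):
  File "<stdin>", line 10, in <module>
    return umr_minimum(a, axis, None, out, keepdims, initial, where)
ValueError: zero-size array to reduction operation minimum which has no identity
```

```bash
python3 - <<'E'
from m import *
z=np.load('top0.npz'); p,d=z['p'],z['d']; W=pts(d,optics.camera_params('top'),z['T'])
c=np.array([.5952,.2615]); t=np.radians(51); R=np.array([[np.cos(t),np.sin(t)],[-np.sin(t),np.cos(t)]])
L=(W[...,:2]-c)@R.T*1000
q=(W[...,2]<.027)&(W[...,2]>.013)&(abs(L[...,0])<65)&(abs(L[...,1])<75)&(d>0); P=L[q]
for lo in range(-60,64,8):
    g=P[(P[:,0]>=lo)&(P[:,0]<lo+8)]
    if len(g): print('s',lo,len(g),g[:,1].min().round(1),g[:,1].max().round(1))
for lo in range(-64,64,8):
    g=P[(P[:,1]>=lo)&(P[:,1]<lo+8)]
    if len(g): print('y',lo,len(g),g[:,0].min().round(1),g[:,0].max().round(1))
E
```

```text
s -60 54 -63.1 67.9
s -52 147 -65.2 65.4
s -44 138 -62.3 62.9
s -36 140 -61.8 64.1
s -28 120 -62.5 62.9
s -20 84 -61.8 62.3
s -12 66 -62.5 63.6
s -4 55 -61.5 63.0
s 4 45 -62.1 62.1
s 12 34 -62.4 62.2
s 20 52 -61.8 63.5
s 28 51 -62.6 63.1
s 36 64 -62.0 62.2
s 44 77 -62.7 63.4
s 52 51 -61.0 63.0
y -64 107 -57.5 55.6
y -56 122 -56.0 55.6
y -48 121 -53.6 54.9
y -40 100 -53.6 55.8
y -32 60 -53.1 55.7
y -24 47 -53.7 55.5
y -16 40 -53.8 56.9
y -8 33 -54.7 -26.0
y 0 33 -53.4 -26.4
y 8 34 -53.7 -23.7
y 16 41 -54.9 55.7
y 24 47 -54.5 55.9
y 32 65 -54.1 55.8
y 40 102 -54.0 57.1
y 48 112 -55.4 55.2
y 56 109 -55.4 56.6
```

Emit:
drive_tool([
  [0,-0.105,0],
  [0,0,0],
  [0.2,0,0],
  [0.25,0,0],
  [0.25,0,0],
  [0.2,0,0],
  [0.2,0,0],
  [0.2,0,0],
  [0,0,0],
], yaw=[0,0,0,0,0,0,0,0,0])

```text
t: 8.8
tool_pos: [0.4871, 0.135, 0.0402]
orientation: [-0.0, 0.902, 0.432, 0.001]
wrist_force: [-0.3, 0.4, -2.4]
finger_gap: 0.0142
grasp_force: 25.0
```

Emit:
drive_tool([
  [0.2,0,0],
  [0.2,0,0],
  [0.2,0,0],
  [0.2,0,0],
  [0.2,0,0],
  [0.2,0,0],
  [0.2,0,0],
  [0,0,0],
  [0,0,0],
], yaw=[0,0,0,0,0,0,0,0,0])

```text
t: 9.7
tool_pos: [0.5216, 0.1777, 0.0401]
orientation: [-0.0, 0.902, 0.431, 0.0]
wrist_force: [0.5, 0.1, -1.6]
finger_gap: 0.0137
grasp_force: 25.0
```

Emit:
drive_tool([
  [0.05,0,0],
  [0.05,0,0],
  [0.05,0,0],
  [0.05,0,0],
  [0.05,0,0],
  [0,0,0],
], yaw=[0,0,0,0,0,0])

```text
t: 10.3
tool_pos: [0.5267, 0.1838, 0.04]
orientation: [0.001, 0.902, 0.431, -0.001]
wrist_force: [-5.4, -4.8, 5.6]
finger_gap: 0.0138
grasp_force: 25.0
```

Emit:
drive_tool([
  [0.04,0,0],
  [0.04,0,0],
  [0,0,0],
], yaw=[0,0,0])

```text
t: 10.6
tool_pos: [0.5268, 0.184, 0.0399]
orientation: [0.002, 0.902, 0.431, -0.004]
wrist_force: [-11.7, -11.1, 16.7]
finger_gap: 0.014
grasp_force: 25.0
```

Emit:
drive_tool([
  [-0.08,0,0],
  [0,0,0],
], yaw=[0,0])

```text
t: 10.8
tool_pos: [0.5268, 0.1838, 0.0401]
orientation: [0.001, 0.902, 0.431, -0.001]
wrist_force: [-5.0, -4.9, 5.7]
finger_gap: 0.0138
grasp_force: 25.0
```

Emit:
drive_tool([
  [0,0,0],
  [0,0,0],
  [0,0,0],
  [0,0,0],
  [0,0,0],
  [0,0,0],
], yaw=[0,0,0,0,0,0], hand=1)

```text
t: 11.4
tool_pos: [0.5278, 0.1852, 0.0401]
orientation: [-0.0, 0.902, 0.431, 0.0]
wrist_force: [0.3, 0.5, 0.5]
finger_gap: 0.0572
grasp_force: 0.0
```

Emit:
drive_tool([
  [0,0,-0.3],
  [0,0,-0.6],
  [0,0,-0.8],
  [0,0,-0.8],
  [0,0,-0.8],
  [0,0,-0.8],
  [0,0,-0.6],
  [0,0,-0.3],
  [0,0,0],
], yaw=[0,0,0,0,0,0,0,0,0])

```text
t: 12.3
tool_pos: [0.5283, 0.1855, 0.242]
orientation: [0.0, 0.902, 0.431, 0.002]
wrist_force: [0.2, 0.1, -0.5]
finger_gap: 0.0919
grasp_force: 0.0
```

```bash
python3 - <<'E'
from m import *
c=np.array([.5955,.2623]); t=np.radians(51); R=np.array([[np.cos(t),np.sin(t)],[-np.sin(t),np.cos(t)]])
for w in('wrist','top'):
    s,p,W=look(w); cv2.imwrite(f'pics/{w}3.png',p[...,::-1])
    L=(W[...,:2]-c)@R.T*1000
    for n,lo,hi,x0,x1 in(('slab',.004,.013,-145,-57),('grip',.044,.055,-140,-70),('plate',.015,.026,-75,-20)):
        q=(W[...,2]<hi)&(W[...,2]>lo)&(L[...,0]>x0)&(L[...,0]<x1)&(abs(L[...,1])<80);P=L[q]
        if len(P)>20: print(n,len(P),P.mean(0).round(1),cv2.minAreaRect(P.astype(np.float32)),P.min(0).round(1),P.max(0).round(1))
E
```

```text
wrist [0.5283 0.1855 0.242 ] 51.09548172545609 [ 0.02  0.41 -0.62  1.71  0.26  1.1  -1.36] 0.09192248363019284 0.0 [ 0.2  0.1 -0.5]
slab 5919 [-94.    3.7] ((-96.91773986816406, 3.2879791259765625), (73.74383544921875, 111.60523986816406), 0.1367626190185547) [-133.8  -52.4] [-59.9  59.2]
grip 575 [-108.     3.4] ((-108.5827865600586, 3.306318521499634), (12.922134399414062, 35.50286865234375), 89.75830078125) [-126.3   -3.1] [-90.8   9.8]
plate 4988 [-42.    3.3] ((-41.393898010253906, 3.470996856689453), (41.586669921875, 133.43115234375), 0.14330406486988068) [-62.3 -63.3] [-20.5  70.1]
top [0.5277 0.185  0.2404] 0 [ 0.02  0.41 -0.62  1.71  0.26  1.1  -1.36] 0.09174773543160177 0.0 [ 0.2 -0.2 -0.8]
slab 465 [-107.7   -1.7] ((-100.39212036132812, -9.732421875), (142.25860595703125, 86.30819702148438), 87.70138549804688) [-144.1  -79.8] [-57.4  63.1]
grip 63 [-106.4    0.3] ((-106.7044677734375, 0.28997039794921875), (32.146026611328125, 13.879215240478516), 0.7824481725692749) [-122.8   -6.6] [-90.6   7.4]
plate 114 [-40.9 -15.5] ((-38.73627471923828, -11.658100128173828), (33.26045227050781, 32.062217712402344), 89.6524887084961) [-54.8 -28.3] [-22.8   5.1]
```

View pics/wrist3.png

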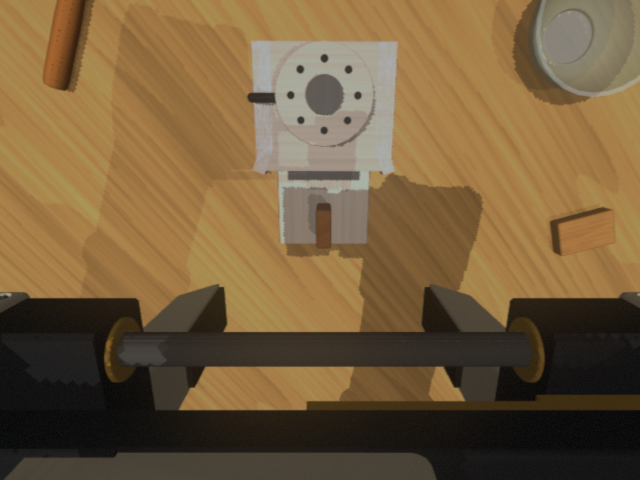

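The wrist view shows the tray in the slot, aligned, with the grip at (323,225) and the mouth edge at row 171; the travel (117 mm) and the stop force match home. Next I'll go over tin B.

Emit:
drive_tool([
  [-0.36,0.24,0],
  [-0.7,0.46,0],
  [-0.7,0.46,0],
  [-0.7,0.46,0],
  [-0.7,0.46,0],
  [-0.7,0.46,0],
  [-0.7,0.46,0],
  [-0.7,0.46,0],
  [-0.7,0.46,0],
  [-0.7,0.46,0],
  [-0.7,0.43,0],
  [0,0,0],
], yaw=[0,0,0,0,0,0,0,0,0,0,0,0])

```text
t: 13.6
tool_pos: [0.4905, -0.1702, 0.238]
orientation: [-0.0, 0.904, 0.428, -0.002]
wrist_force: [-0.4, 0.1, -0.9]
finger_gap: 0.0916
grasp_force: 0.0
```

```bash
cat > tin.py <<'E'
from m import *
def tin(xy):
    s,p,W=look('wrist'); a=np.radians(51.1)
    q=(W[...,2]>.098)&(W[...,2]<.115)&(np.hypot(W[...,0]-xy[0],W[...,1]-xy[1])<.055); Q=W[q]
    (x,y),r=cv2.minEnclosingCircle(Q[:,:2].astype(np.float32)); print('tin wrist',round(x,4),round(y,4),'r',round(r,4),Q.mean(0).round(4))
    for nm,e in(('wrist',(x,y)),('top',xy)):
        D=np.array(e)-s['tool_pos'][:2]; R=Ro.from_quat(np.r_[s['orientation'][1:],s['orientation'][0]]).as_matrix()
        print(nm,'units',(np.r_[D,0]@R/.04).round(3),'down to .076:',((s['tool_pos'][2]-.076)/.04).round(3))
    return p
E
python3 - <<'E'
from tin import *
p=tin((.4928,-.1649)); cv2.imwrite('pics/w4.png',p[...,::-1])
E
```

```text
wrist [ 0.4905 -0.1702  0.238 ] 50.695661485906406 [ 0.64  0.33 -0.52  1.81  0.19  1.05 -0.64] 0.09156828837175636 0.0 [-0.4  0.1 -0.9]
tin wrist 0.4878 -0.1664 r 0.0328 [ 0.4889 -0.1653  0.1059]
wrist units [ 0.032 -0.113  0.   ] down to .076: 4.05
top units [ 0.139 -0.04  -0.   ] down to .076: 4.05
```

View pics/w4.png

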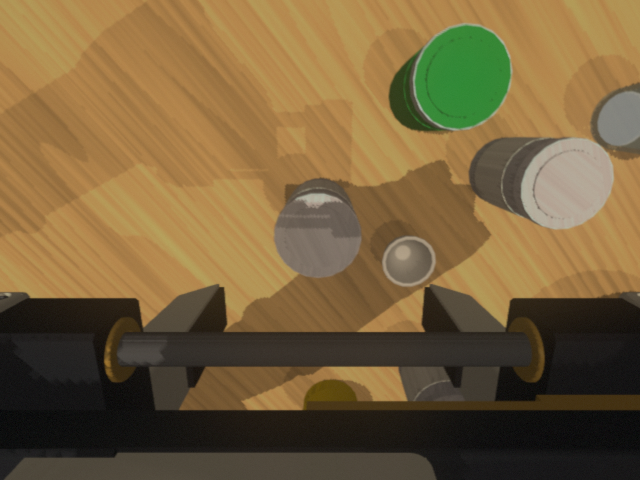

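Wrist view: tin B's white lid is centred at (317,233), with green (462,77), tin A (566,183) and salt (408,260) clear of the fingers. Lowering, gripping, and lifting a little.

Emit:
drive_tool([
  [0.085,-0.075,0.2],
  [0,0,0.5],
  [0,0,0.7],
  [0,0,0.7],
  [0,0,0.7],
  [0,0,0.6],
  [0,0,0.4],
  [0,0,0.25],
  [0,0,0],
  [0,0,0],
], yaw=[0,0,0,0,0,0,0,0,0,0])

```text
t: 14.65
tool_pos: [0.4926, -0.1595, 0.0783]
orientation: [-0.0, 0.902, 0.432, 0.0]
wrist_force: [0.8, -0.8, 0.1]
finger_gap: 0.0917
grasp_force: 0.0
```

Emit:
drive_tool([
  [0,0,0],
  [0,0,0],
  [0,0,0],
  [0,0,0],
  [0,0,0],
  [0,0,0],
  [0,0,0],
  [0,0,0],
], yaw=[0,0,0,0,0,0,0,0], hand=0, newtons=25)

```text
t: 15.45
tool_pos: [0.4925, -0.1605, 0.0784]
orientation: [0.0, 0.902, 0.431, 0.0]
wrist_force: [-0.7, -0.2, 4.7]
finger_gap: 0.0635
grasp_force: 25.0
```

Emit:
drive_tool([
  [0,0,-0.1],
  [0,0,-0.3],
  [0,0,-0.4],
  [0,0,-0.2],
  [0,0,0],
  [0,0,0],
  [0,0,0],
  [0,0,0],
  [0,0,0],
  [0,0,0],
], yaw=[0,0,0,0,0,0,0,0,0,0])

```text
t: 16.45
tool_pos: [0.4922, -0.1603, 0.1178]
orientation: [-0.0, 0.902, 0.431, -0.0]
wrist_force: [-0.4, 1.1, -0.7]
finger_gap: 0.0639
grasp_force: 25.0
```

```bash
cat > wt.py <<'E'
from m import *
F=[]
for i in range(6):
    optics.capture('top'); F.append(ctrl.read_state()['wrist_force'])
s=ctrl.read_state(); print(s['t'],np.mean(F,0).round(2),np.std(F,0).round(2),s['tool_pos'],s['finger_gap'],s['joint_efforts'].round(2),s['wrist_torque'].round(2))
E
python3 wt.py
```

```text
16.75 [-0.23 -0.22 -1.58] [0.47 0.33 0.42] [ 0.49237399 -0.16038763  0.11813405] 0.06399939846341145 [-1.000e-02 -5.893e+01 -6.280e+00 -2.393e+01 -4.000e-02 -2.000e-02
 -0.000e+00] [-0.06 -0.08  0.02]
```

Emit:
drive_tool([
  [0,0,0.2],
  [0,0,0.3],
  [0,0,0.3],
  [0,0,0.15],
  [0,0,0.05],
  [0,0,0],
], yaw=[0,0,0,0,0,0])

```text
t: 17.35
tool_pos: [0.4913, -0.16, 0.0779]
orientation: [-0.001, 0.902, 0.431, -0.001]
wrist_force: [-5.6, 2.0, 9.4]
finger_gap: 0.0634
grasp_force: 25.0
```

Emit:
drive_tool([
  [0,0,0],
  [0,0,0],
  [0,0,0],
  [0,0,0],
  [0,0,0],
], yaw=[0,0,0,0,0], hand=1)

```text
t: 17.85
tool_pos: [0.4924, -0.1604, 0.0781]
orientation: [0.0, 0.902, 0.431, 0.0]
wrist_force: [0.2, -1.0, 0.4]
finger_gap: 0.0914
grasp_force: 0.0
```

Emit:
drive_tool([
  [0,0,-0.2],
  [0,0,-0.5],
  [0,0,-0.7],
  [0,0,-0.8],
  [0,0,-0.8],
  [0,0,-0.7],
  [0,0,-0.3],
  [0,0,0],
], yaw=[0,0,0,0,0,0,0,0])

```text
t: 18.65
tool_pos: [0.4932, -0.1605, 0.2399]
orientation: [0.001, 0.902, 0.431, 0.001]
wrist_force: [-0.6, 0.3, -0.2]
finger_gap: 0.0918
grasp_force: 0.0
```

Emit:
drive_tool([
  [0.08,0.4,0],
  [0.14,0.8,0],
  [0.14,0.8,0],
  [0.14,0.8,0],
  [0.14,0.8,0],
  [0.08,0.5,0],
  [0.08,0.4,0],
  [0,0,0],
], yaw=[0,0,0,0,0,0,0,0])

```text
t: 19.45
tool_pos: [0.653, -0.2493, 0.2352]
orientation: [-0.001, 0.902, 0.431, -0.001]
wrist_force: [0.0, 0.3, -0.2]
finger_gap: 0.0919
grasp_force: 0.0
```

```bash
python3 wt.py; python3 -c "
from tin import *
tin((.6548,-.2474))
s,p,W=look('top')
q=(W[...,2]>.095)&(W[...,2]<.115)&(np.hypot(W[...,0]-.49,W[...,1]+.163)<.06); print(q.sum(),W[q].mean(0) if q.any() else '')"
```

```text
19.75 [ 0.71 -0.07  0.01] [0.49 0.29 0.48] [ 0.65190453 -0.24808617  0.23812339] 0.09129234163986924 [-4.000e-02 -7.721e+01 -7.920e+00 -3.147e+01 -7.000e-02 -2.000e-02
 -0.000e+00] [-0.06 -0.1   0.04]
wrist [ 0.6519 -0.2481  0.2381] 51.123892346852884 [ 0.56  0.61 -0.46  1.36  0.28  1.24 -0.6 ] 0.09129234163986924 0.0 [1.7 0.  0.2]
tin wrist 0.6501 -0.2497 r 0.033 [ 0.651  -0.2483  0.1059]
wrist units [-0.06 -0.01  0.  ] down to .076: 4.053
top units [ 0.059  0.046 -0.   ] down to .076: 4.053
top [ 0.652  -0.2482  0.2383] 0 [ 0.56  0.61 -0.46  1.36  0.28  1.24 -0.6 ] 0.09158211934528351 0.0 [0.1 0.9 0.7]
549 [ 0.49154349 -0.16422502  0.10533072]
```

Emit:
drive_tool([
  [0,0.02,0.2],
  [0,0,0.5],
  [0,0,0.7],
  [0,0,0.7],
  [0,0,0.7],
  [0,0,0.6],
  [0,0,0.4],
  [0,0,0.25],
  [0,0,0],
  [0,0,0],
], yaw=[0,0,0,0,0,0,0,0,0,0])

```text
t: 20.85
tool_pos: [0.6537, -0.2491, 0.077]
orientation: [0.0, 0.902, 0.431, 0.0]
wrist_force: [-0.4, 0.5, -0.1]
finger_gap: 0.0919
grasp_force: 0.0
```

Emit:
drive_tool([
  [0,0,0],
  [0,0,0],
  [0,0,0],
  [0,0,0],
  [0,0,0],
  [0,0,0],
  [0,0,0],
  [0,0,0],
], yaw=[0,0,0,0,0,0,0,0], hand=0, newtons=25)

```text
t: 21.65
tool_pos: [0.6527, -0.2484, 0.0765]
orientation: [-0.0, 0.902, 0.431, -0.0]
wrist_force: [-4.7, 3.7, 5.5]
finger_gap: 0.0638
grasp_force: 25.0
```

Emit:
drive_tool([
  [0,0,-0.1],
  [0,0,-0.3],
  [0,0,-0.4],
  [0,0,-0.2],
  [0,0,0],
  [0,0,0],
  [0,0,0],
  [0,0,0],
  [0,0,0],
  [0,0,0],
], yaw=[0,0,0,0,0,0,0,0,0,0])

```text
t: 22.65
tool_pos: [0.653, -0.249, 0.1158]
orientation: [-0.0, 0.902, 0.431, -0.0]
wrist_force: [-0.3, -0.8, -4.6]
finger_gap: 0.0637
grasp_force: 25.0
```

```bash
python3 wt.py
```

```text
22.95 [ 0.09  0.02 -4.58] [0.42 0.4  0.29] [ 0.65317258 -0.24904292  0.11614319] 0.06367712368419526 [-0.000e+00 -8.401e+01 -9.170e+00 -2.928e+01 -6.000e-02 -1.000e-02
 -0.000e+00] [-0.01 -0.04  0.  ]
```

Tin A reads 4.6 N against 1.6 N for B, so A looks like the full one. The task asks for all three to be felt, so I'll set A down and lift C as well.

Emit:
drive_tool([
  [0,0,0.2],
  [0,0,0.3],
  [0,0,0.3],
  [0,0,0.15],
  [0,0,0.03],
  [0,0,0],
], yaw=[0,0,0,0,0,0])

```text
t: 23.55
tool_pos: [0.6529, -0.2489, 0.0763]
orientation: [-0.0, 0.902, 0.431, -0.0]
wrist_force: [1.0, -0.2, -4.5]
finger_gap: 0.0636
grasp_force: 25.0
```

Emit:
drive_tool([
  [0,0,0],
  [0,0,0],
  [0,0,0],
  [0,0,0],
  [0,0,0],
], yaw=[0,0,0,0,0], hand=1)

```text
t: 24.05
tool_pos: [0.6533, -0.2491, 0.0771]
orientation: [0.0, 0.902, 0.431, 0.0]
wrist_force: [-0.1, -0.1, 0.8]
finger_gap: 0.0913
grasp_force: 0.0
```

Emit:
drive_tool([
  [0,0,-0.2],
  [0,0,-0.5],
  [0,0,-0.7],
  [0,0,-0.8],
  [0,0,-0.8],
  [0,0,-0.7],
  [0,0,-0.3],
  [0,0,0],
], yaw=[0,0,0,0,0,0,0,0])

```text
t: 24.85
tool_pos: [0.654, -0.2491, 0.2391]
orientation: [0.001, 0.902, 0.431, 0.001]
wrist_force: [0.6, 0.1, 0.4]
finger_gap: 0.0916
grasp_force: 0.0
```

Emit:
drive_tool([
  [-0.35,-0.1,0],
  [-0.8,-0.22,0],
  [-0.8,-0.22,0],
  [-0.8,-0.22,0],
  [-0.8,-0.22,0],
  [-0.8,-0.22,0],
  [-0.7,-0.18,0],
  [-0.4,-0.1,0],
  [0,0,0],
], yaw=[0,0,0,0,0,0,0,0,0])

```text
t: 25.75
tool_pos: [0.4668, -0.3837, 0.2356]
orientation: [-0.001, 0.903, 0.429, -0.001]
wrist_force: [0.4, -0.5, -0.5]
finger_gap: 0.0916
grasp_force: 0.0
```

```bash
python3 wt.py; python3 -c "
from tin import *
tin((.4724,-.3807))
s,p,W=look('top')
q=(W[...,2]>.095)&(W[...,2]<.115)&(np.hypot(W[...,0]-.653,W[...,1]+.248)<.06); print(q.sum(),W[q].mean(0) if q.any() else '')"
```

```text
26.05 [0.09 0.31 0.04] [0.53 0.3  0.48] [ 0.47133578 -0.38024622  0.23678591] 0.09193485626566629 [ 3.800e-01 -6.505e+01 -6.370e+00 -3.045e+01 -6.000e-02  2.000e-02
 -1.000e-02] [-0.01 -0.09  0.05]
wrist [ 0.4713 -0.3802  0.2368] 51.22899437248839 [ 0.92  0.46 -0.47  1.61  0.23  1.12 -0.29] 0.09193485626566629 0.0 [-0.9  0.3 -0.3]
tin wrist 0.4674 -0.383 r 0.033 [ 0.4686 -0.3816  0.1059]
wrist units [-0.116 -0.034 -0.   ] down to .076: 4.02
top units [0.008 0.028 0.   ] down to .076: 4.02
top [ 0.4712 -0.3804  0.2368] 0 [ 0.92  0.46 -0.47  1.61  0.23  1.12 -0.29] 0.0918103418414501 0.0 [ 1.2  0.2 -0.5]
548 [ 0.65606798 -0.24873733  0.10523311]
```

Emit:
drive_tool([
  [-0.05,0,0.2],
  [0,0,0.5],
  [0,0,0.7],
  [0,0,0.7],
  [0,0,0.7],
  [0,0,0.57],
  [0,0,0.4],
  [0,0,0.25],
  [0,0,0],
  [0,0,0],
], yaw=[0,0,0,0,0,0,0,0,0,0])

```text
t: 27.15
tool_pos: [0.4692, -0.3831, 0.0765]
orientation: [0.0, 0.902, 0.431, 0.0]
wrist_force: [-0.1, -0.5, -0.5]
finger_gap: 0.0919
grasp_force: 0.0
```

Emit:
drive_tool([
  [0,0,0],
  [0,0,0],
  [0,0,0],
  [0,0,0],
  [0,0,0],
  [0,0,0],
  [0,0,0],
  [0,0,0],
], yaw=[0,0,0,0,0,0,0,0], hand=0, newtons=25)

```text
t: 27.95
tool_pos: [0.4689, -0.3831, 0.0765]
orientation: [0.0, 0.902, 0.431, -0.0]
wrist_force: [-2.1, 0.6, 5.5]
finger_gap: 0.0637
grasp_force: 25.0
```

Emit:
drive_tool([
  [0,0,-0.1],
  [0,0,-0.3],
  [0,0,-0.4],
  [0,0,-0.2],
  [0,0,0],
  [0,0,0],
  [0,0,0],
  [0,0,0],
  [0,0,0],
  [0,0,0],
], yaw=[0,0,0,0,0,0,0,0,0,0])

```text
t: 28.95
tool_pos: [0.4688, -0.3829, 0.1158]
orientation: [-0.0, 0.902, 0.431, -0.0]
wrist_force: [0.5, -0.4, -0.6]
finger_gap: 0.0635
grasp_force: 25.0
```

```bash
python3 wt.py
```

```text
29.25 [-0.17 -0.26 -1.34] [0.39 0.37 0.3 ] [ 0.46892129 -0.38307636  0.11614047] 0.06340546612544218 [-1.000e-02 -7.016e+01 -7.350e+00 -2.597e+01 -6.000e-02  1.000e-02
 -0.000e+00] [-0.03 -0.02 -0.04]
```

C is light at 1.3 N, so A is the full one. I'll put C down and go back to A.

Emit:
drive_tool([
  [0,0,0.2],
  [0,0,0.3],
  [0,0,0.3],
  [0,0,0.15],
  [0,0,0.04],
  [0,0,0],
], yaw=[0,0,0,0,0,0])

```text
t: 29.85
tool_pos: [0.4685, -0.3827, 0.076]
orientation: [-0.0, 0.902, 0.431, -0.0]
wrist_force: [-0.9, -0.2, -0.2]
finger_gap: 0.0638
grasp_force: 25.0
```

Emit:
drive_tool([
  [0,0,0],
  [0,0,0],
  [0,0,0],
  [0,0,0],
  [0,0,0],
], yaw=[0,0,0,0,0], hand=1)

```text
t: 30.35
tool_pos: [0.469, -0.3831, 0.0765]
orientation: [0.0, 0.902, 0.431, 0.0]
wrist_force: [0.0, 0.1, -0.7]
finger_gap: 0.0916
grasp_force: 0.0
```

Emit:
drive_tool([
  [0,0,-0.2],
  [0,0,-0.5],
  [0,0,-0.7],
  [0,0,-0.8],
  [0,0,-0.8],
  [0,0,-0.7],
  [0,0,-0.3],
  [0,0,0],
], yaw=[0,0,0,0,0,0,0,0])

```text
t: 31.15
tool_pos: [0.4697, -0.3834, 0.2385]
orientation: [0.002, 0.902, 0.431, 0.001]
wrist_force: [-0.2, 0.3, -1.0]
finger_gap: 0.0919
grasp_force: 0.0
```

Emit:
drive_tool([
  [0.4,0.1,0],
  [0.8,0.22,0],
  [0.8,0.22,0],
  [0.8,0.22,0],
  [0.8,0.22,0],
  [0.8,0.22,0],
  [0.7,0.18,0],
  [0.4,0.1,0],
  [0,0,0],
  [0,0,0],
], yaw=[0,0,0,0,0,0,0,0,0,0])

```text
t: 32.15
tool_pos: [0.6525, -0.2492, 0.2353]
orientation: [-0.0, 0.902, 0.431, -0.001]
wrist_force: [-0.0, -1.1, -0.6]
finger_gap: 0.092
grasp_force: 0.0
```

```bash
python3 -c "
from tin import *
tin((.6555,-.2490))"
```

```text
wrist [ 0.6525 -0.2492  0.2353] 51.11038480052471 [ 0.56  0.62 -0.47  1.36  0.28  1.23 -0.6 ] 0.09196877793009624 0.0 [-0.  -1.1 -0.6]
tin wrist 0.6519 -0.2514 r 0.0329 [ 0.6528 -0.2501  0.1059]
wrist units [-0.053  0.022  0.   ] down to .076: 3.983
top units [ 0.05   0.055 -0.   ] down to .076: 3.983
```

Emit:
drive_tool([
  [0,0.03,0.2],
  [0,0,0.5],
  [0,0,0.7],
  [0,0,0.7],
  [0,0,0.7],
  [0,0,0.55],
  [0,0,0.4],
  [0,0,0.23],
  [0,0,0],
  [0,0,0],
], yaw=[0,0,0,0,0,0,0,0,0,0])

```text
t: 33.2
tool_pos: [0.6546, -0.2501, 0.0782]
orientation: [0.0, 0.902, 0.431, 0.0]
wrist_force: [-0.5, 0.3, 0.4]
finger_gap: 0.0921
grasp_force: 0.0
```

Emit:
drive_tool([
  [0,0,0],
  [0,0,0],
  [0,0,0],
  [0,0,0],
  [0,0,0],
  [0,0,0],
  [0,0,0],
  [0,0,0],
], yaw=[0,0,0,0,0,0,0,0], hand=0, newtons=30)

```text
t: 34.0
tool_pos: [0.654, -0.2495, 0.0777]
orientation: [-0.0, 0.902, 0.431, -0.0]
wrist_force: [-3.8, 1.4, 6.6]
finger_gap: 0.0637
grasp_force: 30.0
```

Emit:
drive_tool([
  [0,0,-0.1],
  [0,0,-0.3],
  [0,0,-0.5],
  [0,0,-0.6],
  [0,0,-0.6],
  [0,0,-0.6],
  [0,0,-0.6],
  [0,0,-0.5],
  [0,0,-0.4],
  [0,0,-0.2],
  [0,0,-0.1],
  [0,0,0],
], yaw=[0,0,0,0,0,0,0,0,0,0,0,0])

```text
t: 35.2
tool_pos: [0.654, -0.2498, 0.2574]
orientation: [0.0, 0.902, 0.431, -0.0]
wrist_force: [-0.2, -0.2, -5.0]
finger_gap: 0.0635
grasp_force: 30.0
```

Emit:
drive_tool([
  [0,0,0],
  [0,0,0],
  [0,0,0],
  [0,0,0],
  [0,0,0],
  [0,0,0],
], yaw=[0,0,0,0,0,0])

```text
t: 35.8
tool_pos: [0.6541, -0.2497, 0.2573]
orientation: [-0.0, 0.902, 0.431, -0.0]
wrist_force: [-0.9, 0.1, -4.0]
finger_gap: 0.0636
grasp_force: 30.0
```

```bash
python3 wt.py; python3 - <<'E'
from m import *
c=np.array([.5955,.2623]); t=np.radians(51); R=np.array([[np.cos(t),np.sin(t)],[-np.sin(t),np.cos(t)]])
s,p,W=look('top'); L=(W[...,:2]-c)@R.T*1000
for n,lo,hi,x0,x1 in(('slab',.004,.013,-145,-60),('grip',.044,.055,-140,-70)):
    q=(W[...,2]<hi)&(W[...,2]>lo)&(L[...,0]>x0)&(L[...,0]<x1)&(abs(L[...,1])<50);P=L[q]
    print(n,len(P),cv2.minAreaRect(P.astype(np.float32)))
s,p,W=look('scene'); cv2.imwrite('pics/s9.png',p[...,::-1])
E
```

```text
36.1 [-0.28 -0.02 -4.39] [0.32 0.39 0.41] [ 0.65409161 -0.24973784  0.25735841] 0.06334004981354723 [ 0.000e+00 -8.058e+01 -8.350e+00 -3.367e+01 -6.000e-02 -1.000e-02
 -0.000e+00] [ 0.02 -0.06  0.01]
top [ 0.6541 -0.2497  0.2574] 0 [ 0.56  0.6  -0.47  1.32  0.27  1.28 -0.6 ] 0.06334004981354723 29.998679459095 [-0.1 -0.6 -4.7]
slab 723 ((-102.33511352539062, 0.0401153564453125), (83.94776153564453, 93.3999252319336), 0.17778629064559937)
grip 70 ((-105.44009399414062, 0.45760107040405273), (33.83871841430664, 13.935787200927734), 1.1172034740447998)
scene [ 0.6541 -0.2498  0.2573] 0 [ 0.56  0.6  -0.47  1.32  0.27  1.28 -0.6 ] 0.06376140298460908 29.998666048049927 [-1.2 -0.5 -4.3]
```

View pics/s9.png

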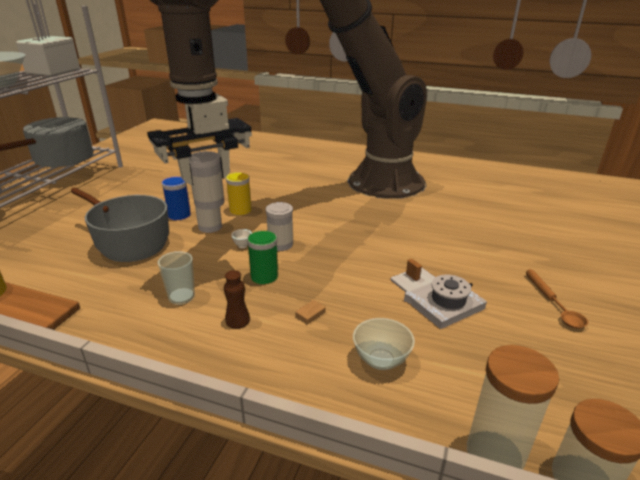

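The scene view shows tin A held upright at (207,180), with C (208,212) and B (280,226) standing. The tray is home at (413,280), its grip 105 mm from the stand centre and centred to 0.5 mm, and nothing else has moved.

```bash
python3 -c "
from station import ctrl
print(ctrl.close_job())"
```

```text
the job is handed in; nothing more can be done
None
```

The job is handed in, result not shown: the tray is home against the back stop, and the heaviest tin (about 4.5 N, against 1.6 N and 1.3 N for the two left standing) is held upright about 18 cm above the counter.

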